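# Set the lens cell's end cap a quarter turn free

### The job

On the small optical rail, first turn the black clamp knob clockwise until it is tight, so that the carriage is locked where it stands. Then screw the knurled end cap of the lens cell clockwise all the way down until it bottoms out, back it off a quarter turn so that the lens is not strained, and finish while still holding the cap there between the fingers. Leave the loose things around alone.

Things in the scene. Friction and masses are not known exactly. Their poses are not given: they have to be found in the camera images.
- fixture: fixed aluminium plate, 220 x 420 mm, 12 mm thick, with a dark steel rail along its y axis: 50 mm wide, top 32 mm above the table, end stops with tops 42 mm up. Origin at the centre of the plate's underside. On the rail rides a dark carriage that carries the clamp knob and, 110 mm from it towards -y, the lens cell
- carriage (a joint): position along the rail of the carriage, 70 mm (x) by 170 mm (y), top 47 mm above the table; m, 0 at mid-rail, positive towards the fixture's +y, range 50 mm either way. It slides easily (about 1 N) until the clamp is tight. Knob and cell axes stand 55 mm to the +y and -y side of its centre
- cell (a point): point on the carriage's top face (47 mm above the table) on the axis of the lens cell, an upright aluminium tube of 38 mm diameter; it shows where the carriage stands
- clamp_grip (a point): on the axis of the black clamp knob, 81 mm above the table, the height to grip it at: the knob is a bar grip 42 mm long, 14 mm thick and 32 mm tall (top 89 mm above the table) on a disc of 42 mm diameter whose top is 59 mm above the table. x axis along the bar, z up; it turns with the knob
- clamp (a joint): angle of the clamp knob, rad: 0 fully loose, grows clockwise seen from above; it turns with about 0.2 N m and from about 0.3 on increasingly stiffly (up to about 0.4 N m), to a dead stop at 1.4, and stays where it is left. From 1.15 the carriage is locked
- cap: the end cap on top of the lens cell: a knurled upright aluminium cylinder, 44 mm diameter, 26 mm tall, with a small glass window and a short raised index bar at the rim of its top; already started on the thread. Origin at the centre of its underside, 85 mm above the table when bottomed out; the cap rises 4 mm per turn. This frame rides up and down with the cap but does not turn
- cap_grip (a point): on the cap's axis, 18 mm above its underside and 8 mm below its top (103 mm above the table when bottomed out), the height to grip it at; z up, x axis towards the index bar, turns with the cap
- cap_turn (a joint): angle of the end cap, rad: 0 bottomed out (dead stop), grows counter-clockwise seen from above as it is unscrewed; it starts between 2.0 and 2.7, turns with about 0.06 N m, and stays where it is left
- objective: a loose microscope objective, steel, 30 mm diameter, 42 mm tall, standing on the plate; origin at the centre of its underside; not needed: leave it alone
- eyepiece: a loose black eyepiece, 36 mm diameter, 42 mm tall, standing on the plate; origin at the centre of its underside; not needed: leave it alone
- spare_ring: a loose plain aluminium ring, 44 mm diameter, 14 mm tall, lying flat on the plate (not the end cap); origin at the centre of its underside; not needed: leave it alone
- dish: a loose shallow glass dish, 90 mm diameter, 18 mm tall, on the table; origin at the centre of its underside; not needed: leave it alone
- jar: a loose amber jar, 52 mm diameter, 65 mm tall, on the table; origin at the centre of its underside; not needed: leave it alone
- driver: a loose screwdriver, 150 mm long, lying on the table; origin at the middle of its length, roughly; not needed: leave it alone
- slide_box: a loose grey slide box, 85 x 95 x 32 mm, on the table; origin at the centre of its underside; not needed: leave it alone

How it is judged:
By the outcome, as a careful person would: the job done as asked, in the order asked, and still so for the second after the job is handed in, while the arm keeps its last pose, push and grip.
It also fails if it takes over 51 s, if anything falls off the work surface, if the arm or the gripper's body presses on something with over 40 N, if the wrist force passes 120 N, or if a joint passes its speed limit or range.

### The arm

A 7-joint arm with a two-finger parallel gripper is mounted at the origin on the work surface. World frame = base frame: x ahead of the robot, y to its left, z up, the work surface at z = 0. Lengths are in m, angles in rad, forces in N, time in s.
With the tool pointing down it reaches from about 0.4 to 0.875 m from the base axis. Payload 19.3 kg.
Tool frame: the origin (TCP) lies midway between the tips of the shut fingers; the grasp point (between the pads) lies bot.pinch_z behind it (bot.pinch_z is the distance from the TCP to the grasp point, in m); z points along the fingers, y is the line along which they close (so a half turn about z gives the same grasp; the last joint's range is limited). The gripper opens to 85 mm and grips with 20 to 120 N. Pads are 22 mm wide; open, the fingers measure 114 mm over their backs; the gripper's body (76 mm by 85 mm) begins 54 mm behind the grasp point. The pads swing forward as they close: fully open they stand 13 mm farther back than shut.
Start: joints at [-1.294, 0.521, -0.036, 1.599, 0.021, 1.021, -0.113], TCP at [0.212, 0.588, 0.231] pointing down, gripper open.
Joint ranges: [-2.91, 2.91], [-0.3, 2.13], [-1.5, 1.42], [0.17, 2.43], [-1.26, 4.41], [0.16, 1.93], [-2.52, 2.52]. Speed limits (rad/s): [1.89, 1.89, 2.39, 2.39, 3.01, 3.01, 3.01].

### API

Orientations are given as [roll, pitch, yaw] about the fixed x, y, z axes, in that order (R = Rz(yaw) Ry(pitch) Rx(roll)).
In Python, from workcell import readout, grab_frame, camera_info, workorder, bot gives the robot as it stands. The module is installed in compiled form; this text tells all that it offers.
- The arm moves only by the tool drive_tool, never from a script. Its argument "targets" is a list of rows, each an object of numbers: "dx", "dy", "dz": the shift along the tool's x, y, z as a fraction of full scale; "yaw": the turn about the tool's z as a fraction of full scale; "fingers": the closure, from 0 (fully open) to 1 (shut). In form: [{"dx": .., "dy": .., "dz": .., "yaw": .., "fingers": ..}, ...]. A call has 1 to 20 rows; each row shifts and turns the commanded pose from where the row before left it, along the tool's axes as they then stand; what a row does not reach is not made up. Full scale, the value 1, is 0.1 m for a shift and 90 degrees for a turn. A row lasts 1/10 s, in which the tool goes at most 50 mm and 8.59 degrees, less where a joint would pass 70% of its speed; a pose out of reach is approached as far as the arm can. A call with a number of a shift or a turn outside -1 to 1 is refused whole. A call with a gripper value outside its range is refused whole. The fingers move at their own pace and stop on an object; "squeeze" is the grip in N (left out, the last holds). Time passes only in rows, so rows that do not move let the fingers close. It gives the time, the measured TCP pose, the force, the opening and the grip force at its end, in the units of the state.
- readout.observe(): the state, without advancing time (a new reading comes with each control period).
- grab_frame(name): name is "scene" or "top" or "wrist"; returns the picture (420x560x3 uint8, blue, green, red); there is no depth.
- camera_info(name): a dict with "fx", "fy", "cx", "cy" (pixels), "T" (4x4, takes a point from camera to world coordinates); the wrist camera has in their place "hand_eye" (4x4, takes a point from camera to tool coordinates, whose origin is the TCP and whose axes are the flange's). Camera axes: x right, y up, looking along -z (the intrinsics and any distortion apply to the point x, -y, -z); pixel columns grow to the right and rows downward; lengths in m; the calibration is good to about 2 mm. A picture is of the moment at which its call begins: read the wrist's pose just before it. camera_info takes no time and is no camera call.
- workorder.job_done(): hands the job in; it is judged then, once.
The state is a dict: "clock": time; "qpos": joint angles; "qd": joint speeds; "joint_efforts": joint torques, N m; "position": TCP position; "tool_rot": TCP orientation; "force": force on the tool from outside, world axes, zero at the start; "moment": the same for the moment, N m; "grip_width": finger opening in m; "finger_force": force on a finger pad.
Only numpy, scipy, OpenCV 4.12 (cv2) and the standard library are available. Lean on these libraries where they do the work, as an engineer would, in place of code of your own. Each camera call takes 0.05 s, during which the arm holds its last target. There are 200 camera calls.

## Working session

There is one attempt and no reset: what is moved stays moved. The work goes in short steps, Python scripts to look and compute and a tool call to move; the robot and the scene stay as the last step left them, time stands still between calls to the robot, and variables do not carry over. Pictures are saved under pics/ and viewed, at most 10 in all, crops included, and the job is handed in when it is done.

Besides the shell and the picture viewer there is one more tool, called after "Call:" as name(argument=value, ...) on one line, values as JSON. drive_tool: Moves the arm, as the interface text tells. Shift numbers are shares of 0.1 m and turn numbers shares of 90 degrees, none past 1 either way. Its arguments: {"type":"object","properties":{"targets":{"type":"array","items":{"type":"object","properties":{"dx":{"type":"number","minimum":-1,"maximum":1},"dy":{"type":"number","minimum":-1,"maximum":1},"dz":{"type":"number","minimum":-1,"maximum":1},"yaw":{"type":"number","minimum":-1,"maximum":1},"fingers":{"type":"number"}}}},"squeeze":{"type":"number"}},"required":["targets"]}

```bash
mkdir -p pics; python3 - <<'E'
from workcell import readout, grab_frame, camera_info, bot
import cv2, numpy as np
np.set_printoptions(precision=4,suppress=True)
print(readout.observe(), bot.pinch_z)
for n in("scene","top","wrist"):
    im=grab_frame(n); cv2.imwrite(f"pics/{n}0.png",im)
    print(n,camera_info(n))
a=cv2.imread("pics/scene0.png")
E
```

```text
{'clock': 0.0, 'qpos': array([-1.2942,  0.522 , -0.0363,  1.6   ,  0.0212,  1.0211, -0.1128]), 'qd': array([-0.0002, -0.0005, -0.0008, -0.0007, -0.0001,  0.0005, -0.0005]), 'joint_efforts': array([  0.0008, -92.7123,   1.9803, -36.9943,   0.018 ,   0.0079,
         0.    ]), 'position': array([0.2123, 0.5875, 0.2307]), 'tool_rot': array([-3.1405,  0.0001,  2.7948]), 'force': array([-0.0531,  0.9052,  1.5323]), 'moment': array([-0.0036, -0.0169, -0.0402]), 'finger_force': 0.0, 'grip_width': 0.08533485002641106} 0.0187
scene {'fx': 435.13972874006777, 'fy': 435.13972874006777, 'cx': 277.6185949326138, 'cy': 203.02286336335447, 'T': array([[-0.8495, -0.2591,  0.4595,  1.1807],
       [ 0.5274, -0.4413,  0.7261,  0.9759],
       [ 0.0147,  0.8591,  0.5115,  0.8099],
       [ 0.    ,  0.    ,  0.    ,  1.    ]])}
top {'fx': 436.24477607447864, 'fy': 436.24477607447864, 'cx': 275.8681221732836, 'cy': 215.99936806607167, 'T': array([[ 0.0058,  0.9938, -0.111 ,  0.4104],
       [-0.9998,  0.0034, -0.022 , -0.0229],
       [-0.0215,  0.1111,  0.9936,  1.2405],
       [ 0.    ,  0.    ,  0.    ,  1.    ]])}
wrist {'fx': 351.7390126886736, 'fy': 351.7390126886736, 'cx': 277.4574923923753, 'cy': 204.80283021843923, 'hand_eye': array([[-0.0009,  0.9516,  0.3074,  0.078 ],
       [ 1.    ,  0.0009,  0.    , -0.0001],
       [-0.0003,  0.3074, -0.9516, -0.1423],
       [ 0.    ,  0.    ,  0.    ,  1.    ]])}
```

View pics/top0.png

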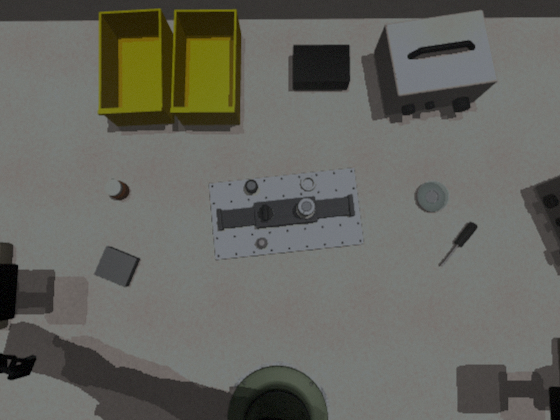

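View pics/scene0.png

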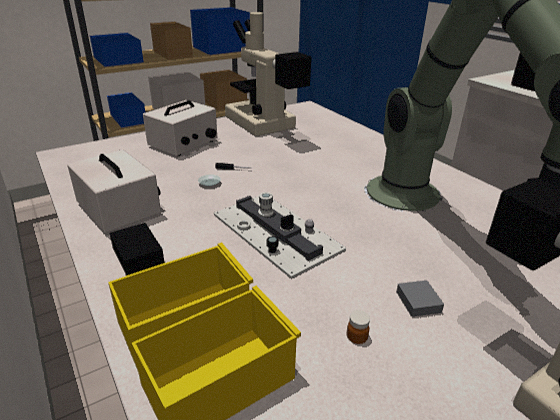

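The top view shows the fixture around (287,212), cap at about (306,208), knob at about (265,212). In the scene view the cap is at (266,197) and the knob at (288,219).

```bash
cat > h.py <<'E'
import numpy as np, cv2
from scipy.spatial.transform import Rotation as R
from workcell import readout, grab_frame, camera_info, bot
np.set_printoptions(precision=4,suppress=True)
def tool(s=None):
    s=s or readout.observe(); T=np.eye(4); T[:3,:3]=R.from_euler('xyz',s['tool_rot']).as_matrix(); T[:3,3]=s['position']; return T
def ray(n,uv,Tt=None):
    c=camera_info(n); T=c['T'] if n!='wrist' else Tt@c['hand_eye']
    d=T[:3,:3]@[(uv[0]-c['cx'])/c['fx'],-(uv[1]-c['cy'])/c['fy'],-1]
    return T[:3,3],d/np.linalg.norm(d)
def plane(r,z): return r[0]+r[1]*(z-r[0][2])/r[1][2]
def meet(*rs):
    A=sum(np.eye(3)-np.outer(d,d) for o,d in rs); b=sum((np.eye(3)-np.outer(d,d))@o for o,d in rs)
    p=np.linalg.solve(A,b); return p,[np.linalg.norm(np.cross(p-o,d)) for o,d in rs]
def proj(n,p,Tt=None):
    c=camera_info(n); T=c['T'] if n!='wrist' else Tt@c['hand_eye']
    q=np.linalg.inv(T)@np.append(p,1); return np.array([c['cx']-c['fx']*q[0]/q[2],c['cy']+c['fy']*q[1]/q[2]])
def to_tool(dxyz): return tool()[:3,:3].T@np.asarray(dxyz)
E
python3 - <<'E'
from h import *
a=cv2.imread('pics/top0.png')[150:270,200:370]; b=cv2.imread('pics/scene0.png')[180:280,200:360]
a=cv2.convertScaleAbs(cv2.resize(a,None,fx=4,fy=4),alpha=1.8);b=cv2.resize(b,None,fx=4,fy=4)
cv2.imwrite('pics/topc.png',a);cv2.imwrite('pics/scenec.png',b)
print(meet(ray('top',(306,208)),ray('scene',(266,197))),meet(ray('top',(265,212)),ray('scene',(288,219))))
for uv in((209,183),(354,168),(364,244),(216,260)): print(plane(ray('top',uv),.012))
print(tool())
E
```

```text
(array([ 0.5589, -0.0769,  0.1042]), [np.float64(0.0003518389719707371), np.float64(0.0003518389719708927)]) (array([0.5486, 0.0337, 0.078 ]), [np.float64(0.0028114863252946512), np.float64(0.002811486325294766)])
[0.6421 0.1967 0.012 ]
[ 0.6864 -0.2183  0.012 ]
[ 0.4695 -0.2432  0.012 ]
[0.4225 0.1719 0.012 ]
[[-0.9405  0.3399 -0.0002  0.2124]
 [ 0.3399  0.9405 -0.0008  0.5876]
 [-0.     -0.0008 -1.      0.2309]
 [ 0.      0.      0.      1.    ]]
```

View pics/topc.png

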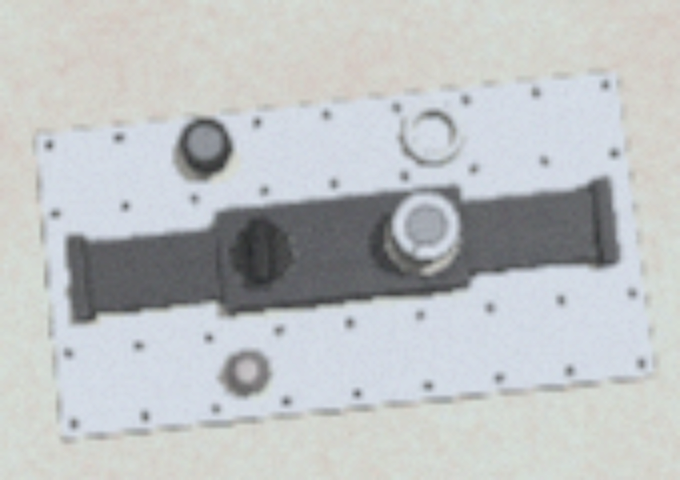

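The enlarged top view shows the knob bar about along world x at (265.5,213), the cap top at (306,206), and the fixture turned about 6°. I'll move the wrist camera over it.

Call:
drive_tool(targets=[{"dx": -0.28, "dy": -0.258, "dz": -0.011, "fingers": 0}, {"dx": -0.28, "dy": -0.258, "dz": -0.011, "fingers": 0}, {"dx": -0.28, "dy": -0.258, "dz": -0.011, "fingers": 0}, {"dx": -0.28, "dy": -0.258, "dz": -0.011, "fingers": 0}, {"dx": -0.28, "dy": -0.258, "dz": -0.011, "fingers": 0}, {"dx": -0.28, "dy": -0.258, "dz": -0.011, "fingers": 0}, {"dx": -0.28, "dy": -0.258, "dz": -0.011, "fingers": 0}, {"dx": -0.28, "dy": -0.258, "dz": -0.011, "fingers": 0}, {"dx": -0.28, "dy": -0.258, "dz": -0.011, "fingers": 0}, {"dx": -0.28, "dy": -0.258, "dz": -0.011, "fingers": 0}, {"dx": -0.28, "dy": -0.258, "dz": -0.011, "fingers": 0}, {"dx": -0.28, "dy": -0.258, "dz": -0.011, "fingers": 0}, {"dx": -0.28, "dy": -0.258, "dz": -0.011, "fingers": 0}, {"dx": -0.28, "dy": -0.258, "dz": -0.011, "fingers": 0}, {"dx": -0.28, "dy": -0.258, "dz": -0.011, "fingers": 0}, {"dx": -0.28, "dy": -0.258, "dz": -0.011, "fingers": 0}, {"dx": -0.28, "dy": -0.258, "dz": -0.011, "fingers": 0}, {"dx": -0.28, "dy": -0.258, "dz": -0.011, "fingers": 0}, {"fingers": 0}, {"fingers": 0}])

```text
invalid input
```

Call:
drive_tool(targets=[{"yaw": -0.075, "fingers": 0}, {"yaw": -0.075, "fingers": 0}, {"yaw": -0.075, "fingers": 0}, {"fingers": 0}, {"fingers": 0}])

```text
invalid input
```

```bash
python3 - <<'E'
from h import *
s=readout.observe(); print(s['clock'],s['qpos'],s['position'],s['tool_rot'])
T=tool(s); np.save('T1.npy',T); cv2.imwrite('pics/w1.png',grab_frame('wrist'))
E
```

```text
0.15 [-1.2942  0.5218 -0.0363  1.5998  0.0212  1.0211 -0.1128] [0.2124 0.5876 0.2309] [-3.1408  0.      2.7948]
```

View pics/w1.png

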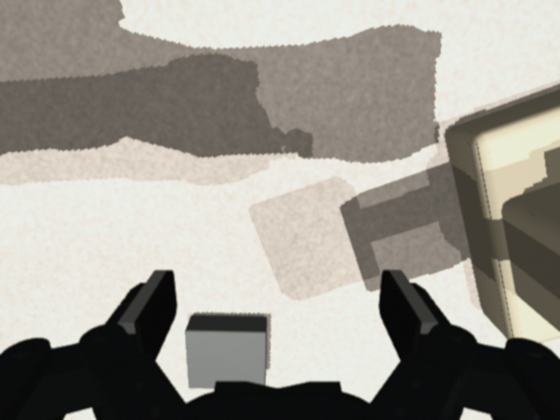

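The calls were refused, so the wrist view still shows only the start position (slide box at (227,350)). I'll retry with complete rows.

Call:
drive_tool(targets=[{"dx": -0.28, "dy": -0.258, "dz": -0.011, "yaw": 0, "fingers": 0}], squeeze=40)

```text
clock: 0.3
position: [0.2272, 0.5563, 0.2315]
tool_rot: [3.141, -0.002, 2.8]
force: [0.8, -0.6, -1.8]
grip_width: 0.0855
finger_force: 0.0
```

Call:
drive_tool(targets=[{"dx": -0.28, "dy": -0.258, "dz": -0.011, "yaw": 0, "fingers": 0}, {"dx": -0.28, "dy": -0.258, "dz": -0.011, "yaw": 0, "fingers": 0}, {"dx": -0.28, "dy": -0.258, "dz": -0.011, "yaw": 0, "fingers": 0}, {"dx": -0.28, "dy": -0.258, "dz": -0.011, "yaw": 0, "fingers": 0}, {"dx": -0.28, "dy": -0.258, "dz": -0.011, "yaw": 0, "fingers": 0}, {"dx": -0.28, "dy": -0.258, "dz": -0.011, "yaw": 0, "fingers": 0}, {"dx": -0.28, "dy": -0.258, "dz": -0.011, "yaw": 0, "fingers": 0}, {"dx": -0.28, "dy": -0.258, "dz": -0.011, "yaw": 0, "fingers": 0}, {"dx": -0.28, "dy": -0.258, "dz": -0.011, "yaw": 0, "fingers": 0}, {"dx": -0.28, "dy": -0.258, "dz": -0.011, "yaw": 0, "fingers": 0}, {"dx": -0.28, "dy": -0.258, "dz": -0.011, "yaw": 0, "fingers": 0}, {"dx": -0.28, "dy": -0.258, "dz": -0.011, "yaw": 0, "fingers": 0}, {"dx": -0.28, "dy": -0.258, "dz": -0.011, "yaw": 0, "fingers": 0}, {"dx": -0.28, "dy": -0.258, "dz": -0.011, "yaw": 0, "fingers": 0}, {"dx": -0.28, "dy": -0.258, "dz": -0.011, "yaw": 0, "fingers": 0}, {"dx": -0.28, "dy": -0.258, "dz": -0.011, "yaw": 0, "fingers": 0}, {"dx": -0.28, "dy": -0.258, "dz": -0.011, "yaw": 0, "fingers": 0}, {"dx": 0, "dy": 0, "dz": 0, "yaw": 0, "fingers": 0}], squeeze=40)

```text
clock: 2.1
position: [0.5299, -0.025, 0.2511]
tool_rot: [-3.14, 0.001, 2.789]
force: [-0.2, -0.3, -0.3]
grip_width: 0.0853
finger_force: 0.0
```

Call:
drive_tool(targets=[{"dx": 0, "dy": 0, "dz": 0, "yaw": -0.075, "fingers": 0}, {"dx": 0, "dy": 0, "dz": 0, "yaw": -0.075, "fingers": 0}, {"dx": 0, "dy": 0, "dz": 0, "yaw": -0.075, "fingers": 0}, {"dx": 0, "dy": 0, "dz": 0, "yaw": 0, "fingers": 0}, {"dx": 0, "dy": 0, "dz": 0, "yaw": 0, "fingers": 0}], squeeze=40)

```text
clock: 2.6
position: [0.5285, -0.0202, 0.2511]
tool_rot: [3.141, -0.0, -3.139]
force: [-0.1, 0.3, 0.1]
grip_width: 0.0853
finger_force: 0.0
```

```bash
python3 - <<'E'
from h import *
s=readout.observe(); print(s['clock'],s['qpos'],s['position'],s['tool_rot'])
T=tool(s); np.save('T1.npy',T); cv2.imwrite('pics/w2.png',grab_frame('wrist'))
E
```

```text
2.6 [-0.1845  0.3487  0.1435  1.8362 -0.0598  0.9608  1.5586] [ 0.5285 -0.0202  0.2511] [ 3.1415 -0.     -3.1386]
```

View pics/w2.png

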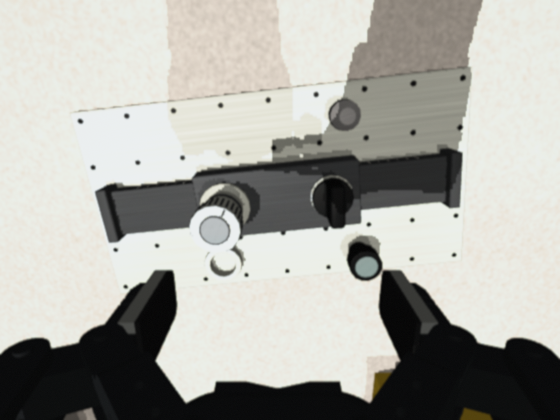

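The wrist view shows the cap top at about (215,231) and the knob bar at about (336,205). Next is a second, closer view over the knob.

Call:
drive_tool(targets=[{"dx": 0, "dy": 0.25, "dz": 0.2, "yaw": 0, "fingers": 0}, {"dx": 0, "dy": 0.25, "dz": 0.2, "yaw": 0, "fingers": 0}, {"dx": 0, "dy": 0, "dz": 0, "yaw": 0, "fingers": 0}, {"dx": 0, "dy": 0, "dz": 0, "yaw": 0, "fingers": 0}], squeeze=40)

```text
clock: 3.05
position: [0.5281, 0.03, 0.2109]
tool_rot: [-3.141, -0.001, -3.136]
force: [0.2, -0.8, 0.1]
grip_width: 0.0857
finger_force: 0.0
```

```bash
python3 - <<'E'
from h import *
s=readout.observe(); print(s['clock'],s['qpos'],s['position'],s['tool_rot'])
T=tool(s); np.save('T2.npy',T); w=grab_frame('wrist'); cv2.imwrite('pics/w3.png',w)
T1=np.load('T1.npy'); a=cv2.imread('pics/w2.png')
P=[0.5486,0.0337,.089]; C=[.559,-.077,.111]
out=[]
for im,TT in((a,T1),(w,T)):
    for p in(P,C):
        u,v=proj('wrist',p,TT).astype(int); x0=max(u-45,0);y0=max(v-35,0); print(x0,y0)
        out.append(cv2.convertScaleAbs(cv2.resize(im[y0:y0+70,x0:x0+90],(360,280),interpolation=2),alpha=1.0 if p is C else 3))
cv2.imwrite('pics/cmp.png',np.vstack([np.hstack(out[:2]),np.hstack(out[2:])]))
E
```

```text
3.05 [-0.261   0.3972  0.1209  1.8794 -0.0608  0.8693  1.4665] [0.5281 0.03   0.2109] [-3.1412 -0.0007 -3.1358]
292 169
166 188
237 185
90 208
```

View pics/cmp.png

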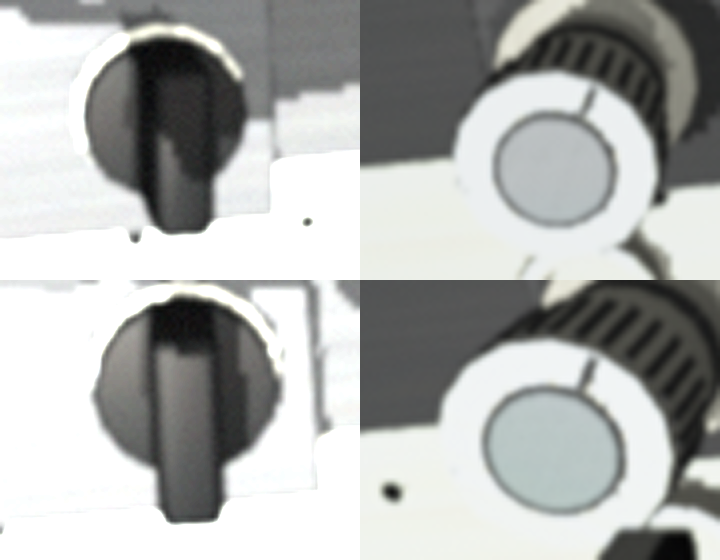

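Lower left shows the knob bar with top-face edges at about u=276.5..291.5 and far end at v≈245. The cap windows are at about (213,229) in view 1 and (137,251) in view 2, with the index bar at about 1 o'clock.

```bash
python3 - <<'E'
from h import *
T1=np.load('T1.npy');T2=np.load('T2.npy')
a=cv2.imread('pics/w2.png');w=cv2.imread('pics/w3.png')
# glass window ellipse by hough-free contour: bluish grey inside white annulus
cs=[]
for im,T,(x0,y0) in((a,T1,(166,188)),(w,T2,(90,208))):
    g=cv2.cvtColor(im[y0:y0+70,x0:x0+90],6); m=((g>150)&(g<215)).astype(np.uint8)
    m=cv2.morphologyEx(m,cv2.MORPH_OPEN,np.ones((3,3)))
    n,l,st,ce=cv2.connectedComponentsWithStats(m)
    k=[(st[i,4],ce[i]+[x0,y0],st[i,2:4]) for i in range(1,n) if st[i,4]>200]; print(k)
# manual windows
c1=(166+(555-360)/4,188+169/4); c2=(90+(553-360)/4,208+(450-280)/4)
print('cap',c1,c2,meet(ray('wrist',c1,T1),ray('wrist',c2,T2)))
# knob bar far end corner pair mid, two views
e1=(292+187/4,169+232/4); e2=(237+189/4,185+241/4)
print('bar far end',meet(ray('wrist',e1,T1),ray('wrist',e2,T2)))
for z,uvs in((.089,[(237+158/4,185+235/4),(237+218/4,185+235/4),(237+160/4,185+75/4),(237+216/4,185+75/4)]),(.059,[(237+95/4,185+108/4),(237+282/4,185+108/4),(237+188/4,185+10/4)])):
    for uv in uvs: print(z,plane(ray('wrist',uv,T2),z))
print('end x near 0?',plane(ray('wrist',(284.2,202.5),T2),.089),plane(ray('wrist',(284.2,189),T2),.089),plane(ray('wrist',(284.2,189),T2),.059))
E
```

```text
[(np.int32(586), array([213.884 , 230.7782]), array([27, 28], dtype=int32))]
[(np.int32(765), array([137.4693, 250.9542]), array([32, 31], dtype=int32))]
cap (214.75, 230.25) (138.25, 250.5) (array([ 0.5635, -0.0741,  0.1141]), [np.float64(4.688315570361226e-05), np.float64(4.6883155703688595e-05)])
bar far end (array([0.5678, 0.0353, 0.0946]), [np.float64(0.00026522072643035227), np.float64(0.0002652207264303936)])
0.089 [0.5687 0.029  0.089 ]
0.089 [0.5687 0.0412 0.089 ]
0.089 [0.5344 0.0292 0.089 ]
0.089 [0.5343 0.0403 0.089 ]
0.059 [0.5517 0.0149 0.059 ]
0.059 [0.5515 0.0562 0.059 ]
0.059 [0.5292 0.0352 0.059 ]
end x near 0? [0.5333 0.0349 0.089 ] [0.5223 0.0348 0.089 ] [0.5305 0.0354 0.059 ]
```

Checks out: the disc spans 41 mm, the knob–cell distance is 109.9 mm, and the cap top is at 113 mm. Knob centre is (0.5495, 0.0352), bar at about 0.6°, and the tool is already aligned. Descending.

Call:
drive_tool(targets=[{"dx": -0.214, "dy": 0.05, "dz": 0.2, "yaw": -0.003, "fingers": 0}, {"dx": 0, "dy": 0, "dz": 0.4, "yaw": 0, "fingers": 0}, {"dx": 0, "dy": 0, "dz": 0.4, "yaw": 0, "fingers": 0}, {"dx": 0, "dy": 0, "dz": 0.3, "yaw": 0, "fingers": 0}, {"dx": 0, "dy": 0, "dz": 0.18, "yaw": 0, "fingers": 0}, {"dx": 0, "dy": 0, "dz": 0, "yaw": 0, "fingers": 0}, {"dx": 0, "dy": 0, "dz": 0, "yaw": 0, "fingers": 0}], squeeze=40)

```text
clock: 3.8
position: [0.5502, 0.0342, 0.064]
tool_rot: [-3.141, 0.001, -3.132]
force: [0.6, 0.2, 0.0]
grip_width: 0.0852
finger_force: 0.0
```

```bash
python3 - <<'E'
from h import *
s=readout.observe(); print(s['clock'],s['position'],s['tool_rot'],s['force'],s['moment'])
np.save('T3.npy',tool(s)); cv2.imwrite('pics/w4.png',grab_frame('wrist')); cv2.imwrite('pics/t4.png',grab_frame('top')); cv2.imwrite('pics/s4.png',grab_frame('scene'))
E
```

```text
3.8 [0.5502 0.0342 0.064 ] [-3.1413  0.0008 -3.1317] [0.6374 0.1871 0.0099] [-0.0296 -0.0317 -0.0323]
```

Call:
drive_tool(targets=[{"dx": 0.007, "dy": 0.01, "dz": 0.015, "yaw": 0, "fingers": 0.6}, {"dx": 0, "dy": 0, "dz": 0, "yaw": 0, "fingers": 0.6}, {"dx": 0, "dy": 0, "dz": 0, "yaw": 0, "fingers": 0.7}, {"dx": 0, "dy": 0, "dz": 0, "yaw": 0, "fingers": 0.75}, {"dx": 0, "dy": 0, "dz": 0, "yaw": 0, "fingers": 0.8}, {"dx": 0, "dy": 0, "dz": 0, "yaw": 0, "fingers": 0.85}, {"dx": 0, "dy": 0, "dz": 0, "yaw": 0, "fingers": 1}, {"dx": 0, "dy": 0, "dz": 0, "yaw": 0, "fingers": 1}, {"dx": 0, "dy": 0, "dz": 0, "yaw": 0, "fingers": 1}], squeeze=25)

```text
clock: 4.85
position: [0.5489, 0.0358, 0.0617]
tool_rot: [-3.142, -0.0, -3.13]
force: [-1.5, -0.7, 4.7]
grip_width: 0.0139
finger_force: 24.5
```

```bash
python3 - <<'E'
from h import *
s=readout.observe(); print(s['clock'],s['position'],s['tool_rot'],s['force'],s['moment'],s['grip_width'],s['finger_force'])
w=grab_frame('wrist'); t=grab_frame('top'); c=grab_frame('scene')
cv2.imwrite('pics/w5.png',w);cv2.imwrite('pics/t5.png',t);cv2.imwrite('pics/s5.png',c)
# carriage shift: phase correlation on cap patch, before/after
for n,b,box in(('s0','s4',None),):
    pass
A=cv2.imread('pics/s4.png'); u,v=proj('scene',[.5625,-.0741,.1]).astype(int)
def sh(a,b,u,v,r):
    tpl=a[v-r:v+r,u-r:u+r]; m=cv2.matchTemplate(b[v-r-4:v+r+4,u-r-4:u+r+4],tpl,cv2.TM_CCOEFF_NORMED); _,q,_,l=cv2.minMaxLoc(m)
    x,y=l; fx=0;fy=0
    if 0<x<8: fx=.5*(m[y,x-1]-m[y,x+1])/(m[y,x-1]+m[y,x+1]-2*m[y,x])
    if 0<y<8: fy=.5*(m[y-1,x]-m[y+1,x])/(m[y-1,x]+m[y+1,x]-2*m[y,x])
    return q,x+fx-4,y+fy-4
print(sh(A,c,u,v,10), 'px per mm along rail', proj('scene',[.5625-.0001,-.0731,.1])-proj('scene',[.5625,-.0741,.1]))
A=cv2.imread('pics/s4.png'); cv2.imwrite('pics/chk.png',np.hstack([cv2.resize(im[v-40:v+50,u-40:u+60],(400,360)) for im in(A,c)]))
E
```

```text
4.85 [0.5489 0.0358 0.0617] [-3.1415 -0.0001 -3.1303] [-1.5343 -0.6971  4.6948] [-0.1752  0.3563  0.1843] 0.013903090318868504 24.472595243865953
(0.7632965445518494, np.float32(0.24007368), np.float32(0.03280735)) px per mm along rail [0.1833 0.1263]
```

View pics/chk.png

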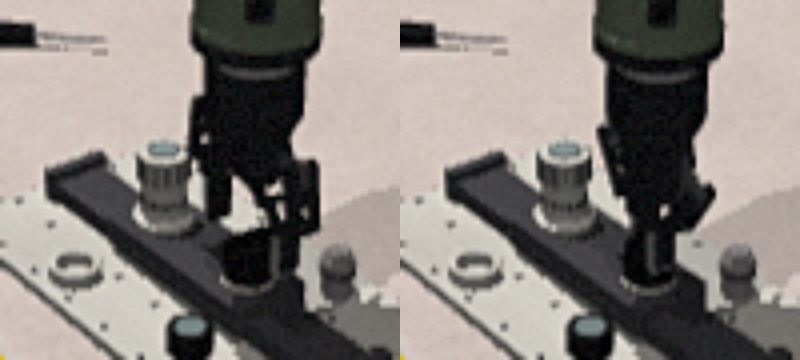

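The bar is held (13.9 mm) and the cap has moved 1 mm at most. Turning clockwise with a firmer grip.

Call:
drive_tool(targets=[{"dx": 0, "dy": 0, "dz": -0.005, "yaw": 0, "fingers": 1}, {"dx": 0, "dy": 0, "dz": 0, "yaw": 0, "fingers": 1}, {"dx": 0, "dy": 0, "dz": 0, "yaw": 0.06, "fingers": 1}, {"dx": 0, "dy": 0, "dz": 0, "yaw": 0.06, "fingers": 1}, {"dx": 0, "dy": 0, "dz": 0, "yaw": 0.06, "fingers": 1}, {"dx": 0, "dy": 0, "dz": 0, "yaw": 0.06, "fingers": 1}, {"dx": 0, "dy": 0, "dz": 0, "yaw": 0.06, "fingers": 1}, {"dx": 0, "dy": 0, "dz": 0, "yaw": 0.06, "fingers": 1}, {"dx": 0, "dy": 0, "dz": 0, "yaw": 0.06, "fingers": 1}, {"dx": 0, "dy": 0, "dz": 0, "yaw": 0.06, "fingers": 1}, {"dx": 0, "dy": 0, "dz": 0, "yaw": 0.06, "fingers": 1}, {"dx": 0, "dy": 0, "dz": 0, "yaw": 0.06, "fingers": 1}, {"dx": 0, "dy": 0, "dz": 0, "yaw": 0, "fingers": 1}, {"dx": 0, "dy": 0, "dz": 0, "yaw": 0, "fingers": 1}], squeeze=70)

```text
clock: 6.4
position: [0.5498, 0.037, 0.062]
tool_rot: [3.14, 0.0, 2.211]
force: [6.6, 5.2, -8.0]
grip_width: 0.0128
finger_force: 68.0
```

```bash
python3 - <<'E'
from h import *
s=readout.observe(); print(s['clock'],s['position'],s['tool_rot'],s['force'],s['moment'],s['grip_width'],s['finger_force'],s['qpos'])
E
```

```text
6.4 [0.5498 0.037  0.062 ] [3.1398 0.0005 2.2113] [ 6.5972  5.1963 -7.983 ] [ 1.1131 -1.4012 -0.026 ] 0.012755499704847401 68.01935076713562 [-0.4105  0.6801  0.3328  1.9343 -0.381   0.5866  0.8141]
```

Call:
drive_tool(targets=[{"dx": 0, "dy": 0, "dz": 0, "yaw": 0.04, "fingers": 1}, {"dx": 0, "dy": 0, "dz": 0, "yaw": 0.04, "fingers": 1}, {"dx": 0, "dy": 0, "dz": 0, "yaw": 0.04, "fingers": 1}, {"dx": 0, "dy": 0, "dz": 0, "yaw": 0.04, "fingers": 1}, {"dx": 0, "dy": 0, "dz": 0, "yaw": 0, "fingers": 1}], squeeze=70)

```text
clock: 6.9
position: [0.5502, 0.0372, 0.062]
tool_rot: [3.139, 0.0, 1.958]
force: [8.2, 6.9, -8.8]
grip_width: 0.0127
finger_force: 68.0
```

```bash
python3 - <<'E'
from h import *
s=readout.observe(); print(s['clock'],s['position'],s['tool_rot'],s['force'],s['moment'],s['grip_width'],s['finger_force'],s['joint_efforts'])
E
```

```text
6.9 [0.5502 0.0372 0.062 ] [3.1391 0.0002 1.9581] [ 8.1574  6.8737 -8.8221] [ 1.3267 -1.8934 -0.008 ] 0.012656174916453053 68.01586747169495 [  2.5763 -89.9133  17.4988 -17.2474   0.9733   2.2738  -1.261 ]
```

Call:
drive_tool(targets=[{"dx": 0, "dy": 0, "dz": 0, "yaw": 0.04, "fingers": 1}, {"dx": 0, "dy": 0, "dz": 0, "yaw": 0.04, "fingers": 1}, {"dx": 0, "dy": 0, "dz": 0, "yaw": 0.04, "fingers": 1}, {"dx": 0, "dy": 0, "dz": 0, "yaw": 0, "fingers": 1}], squeeze=70)

```text
clock: 7.3
position: [0.5505, 0.0373, 0.0621]
tool_rot: [3.139, 0.0, 1.772]
force: [9.8, 6.0, -8.2]
grip_width: 0.0127
finger_force: 82.7
```

```bash
python3 - <<'E'
from h import *
s=readout.observe(); print(s['clock'],s['position'],s['tool_rot'],s['force'],s['moment'],s['grip_width'],s['finger_force'],s['joint_efforts'])
E
```

```text
7.3 [0.5505 0.0373 0.0621] [3.1388 0.0001 1.7716] [ 9.7552  6.0297 -8.1739] [ 1.2141 -2.1404  1.6437] 0.012668977272755913 82.67326866276562 [  3.9093 -89.2621  19.6142 -15.7501  -0.3587   2.5751  -2.9558]
```

Dead stop felt (moment 1.6 N m after 79°). Release, rise and look.

Call:
drive_tool(targets=[{"dx": 0, "dy": 0, "dz": 0, "yaw": 0, "fingers": 0.6}, {"dx": 0, "dy": 0, "dz": 0, "yaw": 0, "fingers": 0.3}, {"dx": 0, "dy": 0, "dz": 0, "yaw": 0, "fingers": 0}, {"dx": 0, "dy": 0, "dz": 0, "yaw": 0, "fingers": 0}, {"dx": 0, "dy": 0, "dz": -0.3, "yaw": 0, "fingers": 0}, {"dx": 0, "dy": 0, "dz": -0.4, "yaw": 0, "fingers": 0}, {"dx": 0, "dy": 0, "dz": -0.4, "yaw": -0.06, "fingers": 0}, {"dx": 0, "dy": 0, "dz": -0.4, "yaw": -0.09, "fingers": 0}, {"dx": 0, "dy": 0, "dz": 0, "yaw": -0.09, "fingers": 0}, {"dx": 0, "dy": 0, "dz": 0, "yaw": -0.09, "fingers": 0}, {"dx": 0, "dy": 0, "dz": 0, "yaw": -0.09, "fingers": 0}, {"dx": 0, "dy": 0, "dz": 0, "yaw": -0.09, "fingers": 0}, {"dx": 0, "dy": 0, "dz": 0, "yaw": -0.09, "fingers": 0}, {"dx": 0, "dy": 0, "dz": 0, "yaw": -0.09, "fingers": 0}, {"dx": 0, "dy": 0, "dz": 0, "yaw": -0.09, "fingers": 0}, {"dx": 0, "dy": 0, "dz": 0, "yaw": -0.09, "fingers": 0}, {"dx": 0, "dy": 0, "dz": 0, "yaw": 0, "fingers": 0}, {"dx": 0, "dy": 0, "dz": 0, "yaw": 0, "fingers": 0}], squeeze=40)

```text
clock: 9.1
position: [0.5488, 0.0356, 0.2121]
tool_rot: [3.141, -0.0, 3.132]
force: [-0.4, -0.7, 0.6]
grip_width: 0.0855
finger_force: 0.0
```

```bash
python3 - <<'E'
from h import *
s=readout.observe(); print(s['clock'],s['qpos'],s['position'],s['tool_rot'],s['force'])
T=tool(s); np.save('T6.npy',T); w=grab_frame('wrist'); cv2.imwrite('pics/w6.png',w)
cv2.imwrite('pics/w6v.png',cv2.convertScaleAbs(w,alpha=1.5))
E
```

```text
9.1 [-0.3605  0.4365  0.2547  1.8309 -0.1375  0.8914  1.5194] [0.5488 0.0356 0.2121] [ 3.1415 -0.      3.1323] [-0.4151 -0.6935  0.6176]
```

View pics/w6v.png

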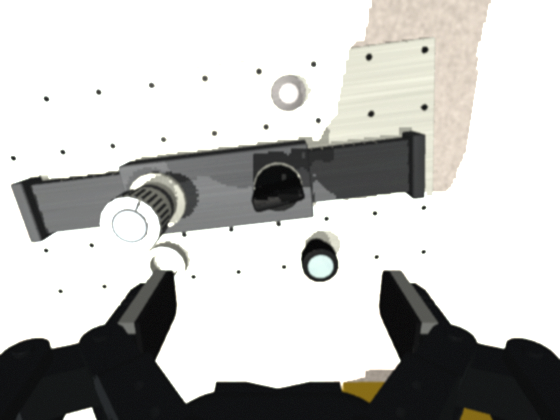

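The knob bar now lies crosswise (about (278,190)) after roughly 79°; the cap window is at (130,224) with its index bar near (138,206).

```bash
python3 - <<'E'
from h import *
Ts=[np.load(f'T{i}.npy') for i in(1,2,6)]
R_=[]
for f,T in zip(('w2','w3','w6'),Ts):
    im=cv2.imread(f'pics/{f}.png'); g=cv2.cvtColor(im,6)
    u,v=proj('wrist',[.5632,-.0741,.1125],T).astype(int); x0,y0=max(u-28,0),v-28
    c=g[y0:v+28,x0:u+28]; m=((c>150)&(c<215)).astype(np.uint8); m=cv2.morphologyEx(m,cv2.MORPH_OPEN,np.ones((3,3)))
    k,_=cv2.findContours(m,0,1); k=max(k,key=cv2.contourArea); e=cv2.fitEllipse(k); uv=np.add(e[0],[x0,y0])
    r=ray('wrist',uv,T); R_.append(r); print(f,uv,e[1],plane(r,.1125))
    # index: dark pixels in white annulus (radius 14..21mm)
    C=plane(r,.1125); best=[]
    for a in np.radians(np.arange(0,360,3)):
        best.append(np.mean([g[tuple(proj('wrist',C+[q*np.cos(a),q*np.sin(a),0],T).round().astype(int)[::-1])] for q in(.0155,.017,.0185)]))
    b=np.array(best); print('index deg',np.argsort(b)[:6]*3,b[np.argsort(b)[:6]].round())
print(meet(*R_))
E
```

```text
w2 [213.8809 230.8237] (26.22097396850586, 26.82811737060547) [ 0.5648 -0.0751  0.1125]
index deg [153 156 150 159 147 162] [136. 180. 182. 218. 225. 230.]
w3 [137.4765 250.9494] (29.149141311645508, 31.59369468688965) [ 0.5646 -0.0754  0.1125]
index deg [153 150 156 147 144 159] [110. 139. 189. 221. 236. 237.]
w6 [128.7744 226.1788] (29.445335388183594, 32.650333404541016) [ 0.5643 -0.0746  0.1125]
index deg [153 150 156 147 159 105] [112. 146. 183. 230. 235. 237.]
(array([ 0.5648, -0.0752,  0.112 ]), [np.float64(0.00017585305937937033), np.float64(0.00034979097435343783), np.float64(0.00041005233212266135)])
```

Call:
drive_tool(targets=[{"dx": -0.052, "dy": -0.365, "dz": 0, "yaw": 0, "fingers": 0}, {"dx": -0.052, "dy": -0.365, "dz": 0, "yaw": 0, "fingers": 0}, {"dx": -0.053, "dy": -0.365, "dz": 0, "yaw": 0, "fingers": 0}, {"dx": 0, "dy": 0, "dz": 0.3, "yaw": 0, "fingers": 0}, {"dx": 0, "dy": 0, "dz": 0.4, "yaw": 0, "fingers": 0}, {"dx": 0, "dy": 0, "dz": 0.35, "yaw": 0, "fingers": 0}, {"dx": 0, "dy": 0, "dz": 0.213, "yaw": 0, "fingers": 0}, {"dx": 0, "dy": 0, "dz": 0, "yaw": 0, "fingers": 0}, {"dx": 0, "dy": 0, "dz": 0, "yaw": 0, "fingers": 0}], squeeze=25)

```text
clock: 10.05
position: [0.5643, -0.0738, 0.0863]
tool_rot: [-3.141, -0.0, 3.135]
force: [0.1, -0.4, 0.5]
grip_width: 0.0854
finger_force: 0.0
```

Call:
drive_tool(targets=[{"dx": 0.005, "dy": 0, "dz": 0, "yaw": 0, "fingers": 0.3}, {"dx": 0, "dy": 0, "dz": 0, "yaw": 0, "fingers": 0.4}, {"dx": 0, "dy": 0, "dz": 0, "yaw": 0, "fingers": 0.5}, {"dx": 0, "dy": 0, "dz": 0, "yaw": 0, "fingers": 0.6}, {"dx": 0, "dy": 0, "dz": 0, "yaw": 0, "fingers": 1}, {"dx": 0, "dy": 0, "dz": 0, "yaw": 0, "fingers": 1}, {"dx": 0, "dy": 0, "dz": 0, "yaw": 0, "fingers": 1}], squeeze=25)

```text
clock: 10.75
position: [0.5641, -0.0737, 0.0866]
tool_rot: [3.142, 0.001, 3.137]
force: [-1.4, 0.4, 9.8]
grip_width: 0.0431
finger_force: 26.2
```

```bash
python3 - <<'E'
from h import *
s=readout.observe(); print(s['clock'],s['position'],s['tool_rot'],s['force'],s['moment'],s['grip_width'],s['finger_force'],s['joint_efforts'],s['qpos'])
E
```

```text
10.75 [ 0.5641 -0.0737  0.0866] [3.1415 0.0013 3.137 ] [-1.3676  0.3803  9.7612] [0.0328 0.3101 0.0012] 0.04313564957493946 26.222448348999023 [  0.1169 -86.046    8.0432 -24.4235   0.0223  -0.4449  -0.0022] [-0.1242  0.641   0.2125  1.8728 -0.2108  0.6481  1.7821]
```

Held centred (43 mm, about no side force). Screwing down.

Call:
drive_tool(targets=[{"dx": 0, "dy": 0, "dz": 0, "yaw": 0, "fingers": 1}, {"dx": 0, "dy": 0, "dz": 0.0008, "yaw": 0.08, "fingers": 1}, {"dx": 0, "dy": 0, "dz": 0.0008, "yaw": 0.08, "fingers": 1}, {"dx": 0, "dy": 0, "dz": 0.0008, "yaw": 0.08, "fingers": 1}, {"dx": 0, "dy": 0, "dz": 0.0008, "yaw": 0.08, "fingers": 1}, {"dx": 0, "dy": 0, "dz": 0.0008, "yaw": 0.08, "fingers": 1}, {"dx": 0, "dy": 0, "dz": 0.0008, "yaw": 0.08, "fingers": 1}, {"dx": 0, "dy": 0, "dz": 0.0008, "yaw": 0.08, "fingers": 1}, {"dx": 0, "dy": 0, "dz": 0.0008, "yaw": 0.08, "fingers": 1}, {"dx": 0, "dy": 0, "dz": 0.0008, "yaw": 0.08, "fingers": 1}, {"dx": 0, "dy": 0, "dz": 0.0008, "yaw": 0.08, "fingers": 1}, {"dx": 0, "dy": 0, "dz": 0.0008, "yaw": 0.08, "fingers": 1}, {"dx": 0, "dy": 0, "dz": 0.0008, "yaw": 0.08, "fingers": 1}, {"dx": 0, "dy": 0, "dz": 0.0008, "yaw": 0.08, "fingers": 1}, {"dx": 0, "dy": 0, "dz": 0.0008, "yaw": 0.08, "fingers": 1}, {"dx": 0, "dy": 0, "dz": 0, "yaw": 0, "fingers": 1}, {"dx": 0, "dy": 0, "dz": 0, "yaw": 0, "fingers": 1}], squeeze=40)

```text
clock: 12.45
position: [0.5633, -0.0744, 0.0854]
tool_rot: [-3.142, 0.0, 1.377]
force: [-6.7, -2.0, 13.6]
grip_width: 0.0431
finger_force: 41.7
```

```bash
cat > st.py <<'E'
from h import *
s=readout.observe(); print(s['clock'],s['position'],s['tool_rot'],'F',s['force'],'M',s['moment'],s['grip_width'],s['finger_force'],'q7',s['joint_efforts'][6],s['qpos'][6])
E
python3 st.py
```

```text
12.45 [ 0.5633 -0.0744  0.0854] [-3.1416  0.0004  1.3769] F [-6.6956 -2.0348 13.5583] M [-0.5981  1.4536 -0.0324] 0.043141046596567936 41.69164180755615 q7 -0.23440785706043243 0.4551770754887576
```

Call:
drive_tool(targets=[{"dx": 0, "dy": 0, "dz": 0.0007, "yaw": 0.06, "fingers": 1}, {"dx": 0, "dy": 0, "dz": 0.0007, "yaw": 0.06, "fingers": 1}, {"dx": 0, "dy": 0, "dz": 0.0003, "yaw": 0.03, "fingers": 1}, {"dx": 0, "dy": 0, "dz": 0.0003, "yaw": 0.03, "fingers": 1}, {"dx": 0, "dy": 0, "dz": 0, "yaw": 0, "fingers": 1}], squeeze=40)

```text
clock: 12.95
position: [0.5632, -0.0743, 0.0852]
tool_rot: [-3.141, 0.0, 1.093]
force: [-8.0, -2.2, 15.0]
grip_width: 0.0429
finger_force: 41.7
```

```bash
python3 st.py
```

```text
12.95 [ 0.5632 -0.0743  0.0852] [-3.1414  0.0003  1.0927] F [-7.966  -2.2249 14.9961] M [-0.4343  1.7684 -0.0846] 0.04285980070486874 41.69120728969574 q7 -0.9517379477620125 0.23418215989166438
```

Call:
drive_tool(targets=[{"dx": 0, "dy": 0, "dz": 0.0003, "yaw": 0.03, "fingers": 1}, {"dx": 0, "dy": 0, "dz": 0.0003, "yaw": 0.03, "fingers": 1}, {"dx": 0, "dy": 0, "dz": 0, "yaw": 0, "fingers": 1}], squeeze=40)

```text
clock: 13.25
position: [0.5631, -0.0743, 0.0851]
tool_rot: [-3.141, 0.0, 0.998]
force: [-8.5, -1.7, 15.8]
grip_width: 0.0431
finger_force: 41.7
```

```bash
python3 st.py
```

```text
13.25 [ 0.5631 -0.0743  0.0851] [-3.1412  0.0002  0.9984] F [-8.4856 -1.7192 15.8154] M [-0.312   1.8278 -0.0723] 0.043112794511408085 41.70582890510559 q7 -0.9446663036942482 0.16000511283742697
```

Call:
drive_tool(targets=[{"dx": 0, "dy": 0, "dz": 0.0003, "yaw": 0.03, "fingers": 1}, {"dx": 0, "dy": 0, "dz": 0.0003, "yaw": 0.03, "fingers": 1}, {"dx": 0, "dy": 0, "dz": 0, "yaw": 0, "fingers": 1}], squeeze=40)

```text
clock: 13.55
position: [0.5631, -0.0742, 0.0851]
tool_rot: [-3.141, 0.0, 0.904]
force: [-9.1, -2.0, 16.1]
grip_width: 0.0431
finger_force: 41.7
```

```bash
python3 st.py
```

```text
13.55 [ 0.5631 -0.0742  0.0851] [-3.1411  0.0002  0.9042] F [-9.1454 -1.9993 16.125 ] M [-0.2937  1.9387 -0.056 ] 0.04308189254338519 41.72987401485443 q7 -0.950578898191452 0.08543784299060056
```

Call:
drive_tool(targets=[{"dx": 0, "dy": 0, "dz": 0.0003, "yaw": 0.03, "fingers": 1}, {"dx": 0, "dy": 0, "dz": 0.0003, "yaw": 0.03, "fingers": 1}, {"dx": 0, "dy": 0, "dz": 0, "yaw": 0, "fingers": 1}], squeeze=40)

```text
clock: 13.85
position: [0.563, -0.0742, 0.085]
tool_rot: [-3.141, 0.0, 0.81]
force: [-8.5, -1.3, 16.6]
grip_width: 0.0425
finger_force: 41.8
```

```bash
python3 st.py
```

```text
13.85 [ 0.563  -0.0742  0.085 ] [-3.141   0.0003  0.8099] F [-8.4774 -1.2588 16.5726] M [-0.2255  1.9503 -0.0609] 0.04251046577657985 41.753016114234924 q7 -0.9566844999790192 0.010377228210561302
```

Call:
drive_tool(targets=[{"dx": 0, "dy": 0, "dz": 0.0003, "yaw": 0.03, "fingers": 1}, {"dx": 0, "dy": 0, "dz": 0.0003, "yaw": 0.03, "fingers": 1}, {"dx": 0, "dy": 0, "dz": 0, "yaw": 0, "fingers": 1}], squeeze=40)

```text
clock: 14.15
position: [0.563, -0.0742, 0.085]
tool_rot: [-3.141, 0.0, 0.716]
force: [-8.9, -1.0, 15.3]
grip_width: 0.0426
finger_force: 41.8
```

```bash
python3 st.py
```

```text
14.15 [ 0.563  -0.0742  0.085 ] [-3.141   0.0004  0.7157] F [-8.8646 -0.9794 15.3028] M [-0.1794  2.0142 -0.0307] 0.042621116283143 41.77453100681305 q7 -0.9630737453699112 -0.06522002793822998
```

Call:
drive_tool(targets=[{"dx": 0, "dy": 0, "dz": 0.0003, "yaw": 0.03, "fingers": 1}, {"dx": 0, "dy": 0, "dz": 0.0003, "yaw": 0.03, "fingers": 1}, {"dx": 0, "dy": 0, "dz": 0, "yaw": 0, "fingers": 1}], squeeze=40)

```text
clock: 14.45
position: [0.5629, -0.0741, 0.0849]
tool_rot: [-3.141, 0.0, 0.621]
force: [-9.8, -1.2, 16.0]
grip_width: 0.0428
finger_force: 41.8
```

```bash
python3 st.py
```

```text
14.45 [ 0.5629 -0.0741  0.0849] [-3.1409  0.0004  0.6214] F [-9.8106 -1.1642 15.9748] M [-0.0897  2.0777 -0.0627] 0.042794529771274965 41.79451525211334 q7 -0.9697157889604568 -0.14126207088603676
```

Call:
drive_tool(targets=[{"dx": 0, "dy": 0, "dz": 0.0003, "yaw": 0.03, "fingers": 1}, {"dx": 0, "dy": 0, "dz": 0.0003, "yaw": 0.03, "fingers": 1}, {"dx": 0, "dy": 0, "dz": 0, "yaw": 0, "fingers": 1}], squeeze=40)

```text
clock: 14.75
position: [0.5629, -0.0741, 0.0848]
tool_rot: [-3.141, 0.001, 0.528]
force: [-9.9, -0.5, 17.5]
grip_width: 0.0428
finger_force: 41.9
```

```bash
python3 st.py
```

```text
14.75 [ 0.5629 -0.0741  0.0848] [-3.141   0.0007  0.5284] F [-9.8839 -0.4757 17.5117] M [-0.1936  2.179   0.921 ] 0.04284847362090164 41.86537027359009 q7 -1.9584046304225922 -0.21723485843151713
```

Call:
drive_tool(targets=[{"dx": 0, "dy": 0, "dz": 0.0003, "yaw": 0.03, "fingers": 1}, {"dx": 0, "dy": 0, "dz": 0.0003, "yaw": 0.03, "fingers": 1}, {"dx": 0, "dy": 0, "dz": 0, "yaw": 0, "fingers": 1}], squeeze=40)

```text
clock: 15.05
position: [0.5647, -0.0732, 0.0849]
tool_rot: [3.141, -0.002, 0.435]
force: [1.9, 1.2, 10.0]
grip_width: 0.0428
finger_force: 41.3
```

```bash
python3 st.py; python3 - <<'E'
from h import *
np.save('T7.npy',tool()); cv2.imwrite('pics/w7.png',grab_frame('wrist')); a=grab_frame('scene'); b=grab_frame('top')
u,v=proj('scene',[.563,-.074,.11]).astype(int);U,V=proj('top',[.563,-.074,.11]).astype(int)
cv2.imwrite('pics/cap7.png',np.hstack([cv2.resize(a[v-25:v+35,u-30:u+30],(390,390),interpolation=2),cv2.resize(b[V-30:V+30,U-30:U+30],(390,390),interpolation=2)]))
E
```

```text
15.05 [ 0.5647 -0.0732  0.0849] [ 3.1412 -0.0021  0.4351] F [1.8883 1.1819 9.9563] M [ 0.4992 -0.5672  0.6882] 0.04284396806556504 41.348490715026855 q7 -1.748376376926899 -0.2944163162029357
```

The stop was felt (moment 0.92 N m at yaw 0.528), and the next push slipped slightly. I'll read the index bar for a check.

```bash
python3 - <<'E'
from h import *
T=np.load('T7.npy'); w=cv2.imread('pics/w7.png'); g=cv2.cvtColor(w,6)
C=np.array([.5635,-.0743,.111]); u,v=proj('wrist',C,T); print(u,v)
x0,y0=max(int(u)-50,0),max(int(v)-50,0)
a=cv2.resize(w[y0:y0+100,x0:x0+100],(390,390),interpolation=2)
cv2.imwrite('pics/cap7b.png',np.hstack([a,cv2.imread('pics/cap7.png')[:, :390]])); print(x0,y0)
E
```

```text
277.4778958884234 311.4597027226633
227 261
```

View pics/cap7b.png

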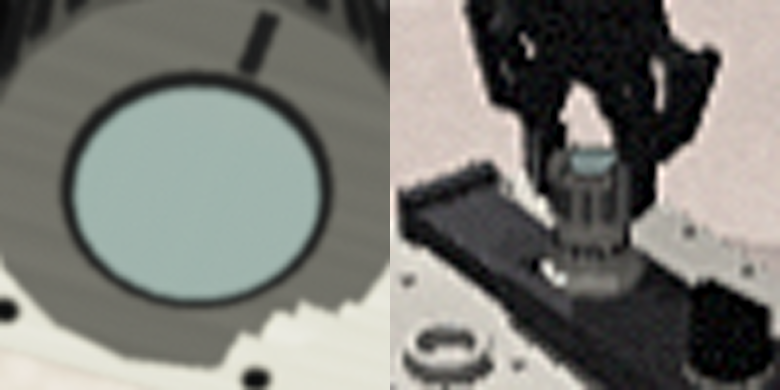

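The wrist crop shows the window centred at (277.5,309.7) and the index bar's middle at (293.2,271.8).

```bash
cat > idx.py <<'E'
from h import *
def idx(f,Tf,z,x0,y0,C0=(.5635,-.0743)):
    T=np.load(Tf); w=cv2.imread(f); g=cv2.cvtColor(w,6).astype(np.uint8); hsv=cv2.cvtColor(w,40)
    # window: bluish bright blob nearest the cap axis
    m=((w[:,:,0].astype(int)-w[:,:,2]>12)&(g>110)).astype(np.uint8); m=cv2.morphologyEx(m,2,np.ones((5,5)))
    n,l,st,ce=cv2.connectedComponentsWithStats(m); p=proj('wrist',[*C0,z],T)
    i=1+np.argmin(np.linalg.norm(ce[1:]-p,axis=1)+1e3*(st[1:,4]<500)); k,_=cv2.findContours((l==i).astype(np.uint8),0,1)
    e=cv2.fitEllipse(max(k,key=cv2.contourArea)); C=plane(ray('wrist',e[0],T),z)
    an=np.radians(np.arange(0,360,1.)); b=[]
    for a in an:
        v=[]
        for q in(.0155,.0165,.0175,.0185):
            x,y=proj('wrist',C+[q*np.cos(a),q*np.sin(a),0],T); v.append(float(cv2.getRectSubPix(g,(1,1),(float(x),float(y)))[0,0]))
        b.append(np.mean(v))
    b=np.array(b); j=np.argsort(b)[:8]; print('window',e[0],e[1],C,'dark deg',j,b[j].round(),'median',np.median(b))
if __name__=='__main__':
    import sys; idx(sys.argv[1],sys.argv[2],float(sys.argv[3]),0,0)
E
python3 idx.py pics/w7.png T7.npy .111
python3 - <<'E'
from h import *
T=np.load('T7.npy');a=plane(ray('wrist',(277.5,309.7),T),.111);b=plane(ray('wrist',(293.2,271.8),T),.111);d=b-a;print(a,np.linalg.norm(d),np.degrees(np.arctan2(d[1],d[0])))
E
```

```text
window (274.985107421875, 312.0491638183594) (43.69822692871094, 58.22816467285156) [ 0.5629 -0.0735  0.111 ] dark deg [4 5 3 2 6 1 7 0] [34. 35. 36. 43. 46. 60. 66. 82.] median 112.0
[ 0.5642 -0.074   0.111 ] 0.01725171387556711 5.222114804549445
```

Index at the dead stop is about 5°, so the goal is about 95°. Backing off a quarter turn.

Call:
drive_tool(targets=[{"dx": 0, "dy": 0, "dz": 0, "yaw": -0.02, "fingers": 1}, {"dx": 0, "dy": 0, "dz": -0.0008, "yaw": -0.07, "fingers": 1}, {"dx": 0, "dy": 0, "dz": -0.0008, "yaw": -0.07, "fingers": 1}, {"dx": 0, "dy": 0, "dz": -0.0008, "yaw": -0.07, "fingers": 1}, {"dx": 0, "dy": 0, "dz": -0.0008, "yaw": -0.07, "fingers": 1}, {"dx": 0, "dy": 0, "dz": -0.0008, "yaw": -0.07, "fingers": 1}, {"dx": 0, "dy": 0, "dz": -0.0008, "yaw": -0.07, "fingers": 1}, {"dx": 0, "dy": 0, "dz": -0.0008, "yaw": -0.07, "fingers": 1}, {"dx": 0, "dy": 0, "dz": -0.0008, "yaw": -0.07, "fingers": 1}, {"dx": 0, "dy": 0, "dz": -0.0008, "yaw": -0.07, "fingers": 1}, {"dx": 0, "dy": 0, "dz": -0.0008, "yaw": -0.07, "fingers": 1}, {"dx": 0, "dy": 0, "dz": -0.0008, "yaw": -0.07, "fingers": 1}, {"dx": 0, "dy": 0, "dz": -0.0008, "yaw": -0.07, "fingers": 1}, {"dx": 0, "dy": 0, "dz": -0.0008, "yaw": -0.07, "fingers": 1}, {"dx": 0, "dy": 0, "dz": -0.0008, "yaw": -0.07, "fingers": 1}, {"dx": 0, "dy": 0, "dz": 0, "yaw": 0, "fingers": 1}, {"dx": 0, "dy": 0, "dz": 0, "yaw": 0, "fingers": 1}], squeeze=40)

```text
clock: 16.9
position: [0.563, -0.0725, 0.0858]
tool_rot: [-3.142, -0.003, 2.007]
force: [-8.9, 7.6, 13.8]
grip_width: 0.0427
finger_force: 41.7
```

```bash
python3 st.py; python3 - <<'E'
from h import *
T=tool();np.save('T8.npy',T); w=grab_frame('wrist');cv2.imwrite('pics/w8.png',w)
u,v=proj('wrist',[.5635,-.0743,.112],T).astype(int);x0,y0=u-50,v-50;print(x0,y0)
cv2.imwrite('pics/cap8.png',cv2.resize(w[y0:y0+100,x0:x0+100],(500,500),interpolation=2))
E
python3 idx.py pics/w8.png T8.npy .112
```

```text
16.9 [ 0.563  -0.0725  0.0858] [-3.1415 -0.0028  2.0068] F [-8.8678  7.5803 13.8068] M [1.5976 1.7978 0.0636] 0.04268705056768569 41.69082462787628 q7 0.21467916201800108 0.9375752084570194
225 260
window (558.0, 39.5) (2.29206919670105, 6.992376804351807) [0.6009 0.0476 0.112 ] dark deg [209 204 207 205 206 200 211 199] [6. 6. 6. 6. 6. 6. 6. 6.] median 162.0
```

View pics/cap8.png

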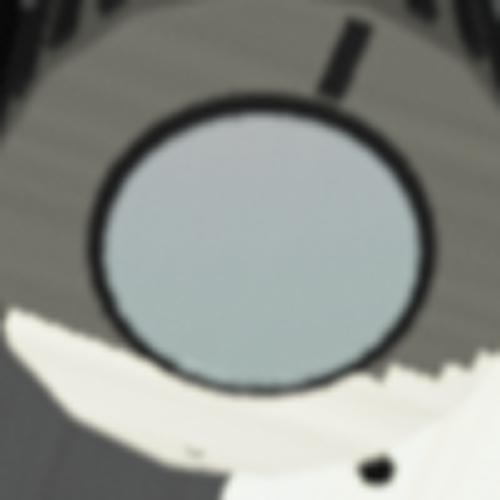

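The crop shows the window centre at crop (261,244), i.e. (277.2,308.8), and the index middle at crop (344,58), i.e. (293.8,271.6).

```bash
python3 - <<'E'
from h import *
T=np.load('T8.npy');a=plane(ray('wrist',(277.2,308.8),T),.112);b=plane(ray('wrist',(293.8,271.6),T),.112);d=b-a;print(a,np.linalg.norm(d),np.degrees(np.arctan2(d[1],d[0])))
E
```

```text
[ 0.5637 -0.0736  0.112 ] 0.01707113473542477 93.86540435804073
```

Call:
drive_tool(targets=[{"dx": 0, "dy": 0, "dz": 0, "yaw": -0.01, "fingers": 1}, {"dx": 0, "dy": 0, "dz": 0, "yaw": 0, "fingers": 1}, {"dx": 0, "dy": 0, "dz": 0, "yaw": 0, "fingers": 1}], squeeze=40)

```text
clock: 17.25
position: [0.5629, -0.0726, 0.0857]
tool_rot: [-3.141, -0.003, 2.022]
force: [-8.5, 6.8, 14.2]
grip_width: 0.0425
finger_force: 41.9
```

```bash
python3 st.py; python3 -c "
from workcell import workorder; print(workorder.job_done())"
```

```text
17.25 [ 0.5629 -0.0726  0.0857] [-3.1413 -0.0026  2.0224] F [-8.5114  6.8277 14.2494] M [ 1.556   1.9007 -0.0425] 0.042491582750714484 41.85301065444946 q7 0.033348072320222855 0.9492511651123963
the job is handed in; nothing more can be done
None
```

The job is handed in at 17 s on the clock: the clamp was turned to its dead stop (carriage moved about 1 mm at most), then the cap was bottomed, backed off about 90° and is still held; no verdict was returned.

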